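Power up the electronics bench and start a test

TASK

Power up the bench for a test, in this order: push down the raised end of the orange rocker on the grey mains box until it is fully over, then push the square blue key on the cream test console all the way in so that it stays in, and last press the round green start button all the way in and let it spring back. Use the fingertips only: do not press the red or yellow button, and leave the loose things (tin, adapter, spool) where they are.

Things in the scene. Friction and masses are not known exactly. Their poses are not given: they have to be found in the camera images.
- console: Test console: fixed cream box with dark side cheeks, 150 (x) x 280 (y) x 50 mm high, standing on the bench; origin at the centre of its underside, z up. Its flat top, 50 mm above the bench, carries four push controls in a row along its y axis, all at x = -30 mm and at y = -93, -31, +31, +93 mm: square blue key, round green, red and yellow buttons. Which control sits at which of the four places changes. A dark display lies flush on the far half of the top.
- blue_top (a point): Square blue latching key, 28 x 28 mm, in a fixed square black housing 44 x 44 x 12 mm. This point is the centre of the key's top, on the key: 24 mm above the console's top when out, 16 mm when fully in.
- blue_key (a joint): Travel of the blue key in metres: 0 = out (starts at 0 to 0.001), grows as it goes down, 0.008 = fully in. It has no spring: about 4 N of friction (5 to 6 N while moving briskly), and it stays where it is left.
- green_top (a point): Green start button. Round push button, 28 mm across, in a fixed round black housing 44 mm across. This point is the centre of the button's top, on the button: 22 mm above the console's top at rest, 16 mm when fully in (the housing is 12 mm high, so it is never in the way).
- green (a joint): Travel of the green button in metres: 0 = out, grows as it goes down, 0.006 = fully in. Spring: starts to move at about 1.5 N, fully in at about 5 N, comes back by itself when released.
- red_top (a point): Red stop button, not to be pressed. Round push button, 28 mm across, in a fixed round black housing 44 mm across. This point is the centre of the button's top, on the button: 22 mm above the console's top at rest, 16 mm when fully in (the housing is 12 mm high, so it is never in the way).
- red (a joint): Travel of the red button in metres: 0 = out, grows as it goes down, 0.006 = fully in. Spring: starts to move at about 1.5 N, fully in at about 5 N, comes back by itself when released.
- yellow_top (a point): Yellow button, not to be pressed. Round push button, 28 mm across, in a fixed round black housing 44 mm across. This point is the centre of the button's top, on the button: 22 mm above the console's top at rest, 16 mm when fully in (the housing is 12 mm high, so it is never in the way).
- yellow (a joint): Travel of the yellow button in metres: 0 = out, grows as it goes down, 0.006 = fully in. Spring: starts to move at about 1.5 N, fully in at about 5 N, comes back by itself when released.
- mains_box: Mains box: fixed grey box, 150 (x) x 100 (y) x 45 mm high, standing on the bench at any heading within a quarter turn; origin at the centre of its underside, z up. Its top carries the orange rocker (centred at x = -35 mm, y = 0, hinge along y, 12 mm above the top) inside a fixed black frame that rises 9 mm above the top, and two flush outlets at its +x end.
- rocker_pivot (a point): Fixed point on the mains box, at the middle of the rocker's hinge line, 57 mm above the bench; axes as those of the mains box. The orange rocker is 30 mm wide and its two faces, each 26 mm long, form a shallow V: switched off, the raised half slopes up outwards by 0.5 rad (its end 12 mm above the hinge line) and the other half is level.
- rocker_face (a point): Point on the rocker: on the face of the raised half (towards the mains box's -x end, away from the outlets, marked with a short white bar), 17 mm from the hinge line, moving with the rocker. Fully over, this half lies level at the hinge's height, 57 mm above the bench, and the other half stands up.
- rocker (a joint): Angle of the rocker in rad: 0 = off (starts at 0 to 0.04), 0.5 = fully over, on. About 0.06 N m of friction (some 3 to 4 N at the middle of the raised face), no spring: it stays where it is left.
- tin: Loose small brass tin standing on the far half of the console's top, 34 mm across, 22 mm high, origin at the centre of its underside. Leave alone.
- adapter: Loose white and steel adapter plug standing on the mains box by the outlets, 20 mm across, 22 mm high, origin at the centre of its underside. Leave alone.
- spool: Loose solder spool, green flanges, 54 mm across, 32 mm high, lying flat on the bench behind the console (farther from the robot), origin at the centre of its underside. Leave alone.

How it is judged:
On the way, in this order (a step that is already met when the one before it is completed fails the run):
1. the orange rocker is fully over (value of joint rocker above 0.4 rad), for 0.1 s.
2. the blue key is all the way in (value of joint blue_key above 0.006 m), for 0.1 s.
3. the green button is pressed all the way in (value of joint green above 0.0045 m), for 0.05 s.
At the end, for the whole second after the job is handed in: Rocker over (above 0.40 of 0.5 rad), blue key in (above 6 of 8 mm), green, red and yellow buttons out (less than 1 mm in), every loose thing at rest within 15 mm of its start (value of joint rocker above 0.4 rad and value of joint blue_key above 0.006 m and value of joint each of green, red, yellow below 0.001 m and distance of each of tin, adapter, spool from where it was at the start of the episode below 0.015 m and linear speed of each of tin, adapter, spool below 0.02 m/s); the robot touches nothing.
It fails at once if the blue key is pushed in before the rocker is over (value of joint blue_key above 0.003 m and value of joint rocker below 0.4 rad).
It fails at once if the green button is pressed before the blue key is in (value of joint green above 0.002 m and value of joint blue_key below 0.006 m).
It fails at once if the red or yellow button is pressed (value of joint any of red, yellow above 0.002 m).
It fails at once if a loose thing is lifted, carried or knocked away (distance of any of tin, adapter, spool from where it was at the start of the episode above 0.02 m).
It also fails if it takes over 64 s, if anything falls off the work surface, if the arm or the gripper's body presses on something with over 40 N, if the wrist force passes 120 N, or if a joint passes its speed limit or range.

ROBOT

A 6-joint arm with a two-finger parallel gripper is mounted at the origin on the work surface. World frame = base frame: x ahead of the robot, y to its left, z up, the work surface at z = 0. Lengths are in m, angles in rad, forces in N, time in s.
With the tool pointing down it reaches from about 0.325 to 0.75 m from the base axis. Payload 7.6 kg.
Tool frame: the origin (TCP) lies midway between the tips of the shut fingers; the grasp point (between the pads) lies 19 mm behind it; z points along the fingers, y is the line along which they close (so a half turn about z gives the same grasp; the last joint's range is limited). The gripper opens to 85 mm and grips with 20 to 120 N. Pads are 22 mm wide; open, the fingers measure 114 mm over their backs; the gripper's body (76 mm by 85 mm) begins 54 mm behind the grasp point. The pads swing forward as they close: fully open they stand 13 mm farther back than shut.
Start: joints at [1.056, 0.052, 1.401, -0, 1.689, -0.07], TCP at [0.226, 0.474, 0.231] pointing down, gripper open.
Joint ranges: [-2.9, 2.9], [-0.91, 2.17], [0.12, 2.37], [-1.06, 4.2], [0.26, 2.73], [-2.93, 2.93]. Speed limits (rad/s): [2.57, 2.57, 3.01, 3.14, 3.14, 3.14].

INTERFACE

Orientations are given as a rotation vector (axis times angle).
In Python, from plant import * gives the robot as it stands.
- The arm moves only by the shell command python3 -m inch 'ROWS' [FORCE]. ROWS is JSON, one flat list of numbers, 7 for each row, row after row: the shift along the tool's x, y, z in cm, then the turn, a rotation vector about the tool's x, y, z in rad, then the closure, from 0 (fully open) to 1 (shut). In form: [dx, dy, dz, rx, ry, rz, grip, dx, dy, dz, rx, ry, rz, grip, ...]. A call has exactly 8 rows; each row is the pose to reach, as a shift and turn from the pose commanded when the call began, along the tool's axes at that moment; what a row does not reach only later rows make up. A row lasts 1/8 s, in which the tool goes at most 62.5 mm and 10.7 degrees, less where a joint would pass 70% of its speed; a pose out of reach is approached as far as the arm can. A call with a gripper value outside its range is refused whole. The fingers move at their own pace and stop on an object; FORCE is the grip in N (left out, the last holds). Time passes only in rows, so rows that repeat a pose let the fingers close, or fill a call up. It gives the time, the measured TCP pose, the force, the opening and the grip force at its end, in the units of the state.
- get_obs(): the state, without advancing time (a new reading comes with each control period).
- read_camera(name): name is "scene" or "top" or "wrist"; returns a dict with "frame" (400x640x3 uint8, blue, green, red), "fx", "fy", "cx", "cy" (pixels), "extrinsics" (4x4, takes a point from camera to world coordinates); the wrist camera has in their place "tool_from_camera" (4x4, takes a point from camera to tool coordinates, whose origin is the TCP and whose axes are the flange's). Camera axes: x right, y up, looking along -z (the intrinsics and any distortion apply to the point x, -y, -z); pixel columns grow to the right and rows downward; lengths in m; the calibration is good to about 2 mm. A picture is of the moment at which its call begins: read the wrist's pose just before it. There is no depth.
- sign_off(): hands the job in; it is judged then, once.
The state is a dict: "clock": time; "q": joint angles; "dq": joint speeds; "joint_torque": joint torques, N m; "position": TCP position; "ee_rot": TCP orientation; "force": force on the tool from outside, world axes, zero at the start; "wrist_torque": the same for the moment, N m; "opening": finger opening in m; "grasp_force": force on a finger pad.
Only numpy, scipy, OpenCV 4.12 (cv2) and the standard library are available. Lean on these libraries where they do the work, as an engineer would, in place of code of your own. Each camera call takes 0.05 s, during which the arm holds its last target. There are 200 camera calls.

## Working session

There is one attempt and no reset: what is moved stays moved. The work goes in short steps, Python scripts to look and compute and a shell command to move; the robot and the scene stay as the last step left them, time stands still between calls to the robot, and variables do not carry over. Pictures are saved under pics/ and viewed, at most 10 in all, crops included, and the job is handed in when it is done.

```bash
ls; mkdir -p pics
python3 - <<'E'
from plant import *
import cv2
o=get_obs();print(o)
for n in("top","scene"):
    c=read_camera(n);cv2.imwrite(f"pics/{n}0.png",c["frame"]);print(n,{k:v for k,v in c.items() if k!="frame"})
E
```

```text
pics
{'clock': 0.0, 'q': array([ 1.05568619e+00,  5.28195834e-02,  1.40169527e+00, -1.83144350e-05,
        1.68857672e+00, -7.02950469e-02]), 'dq': array([-1.43739941e-03,  1.33610004e-03,  7.48277863e-04,  1.72498450e-03,
        9.43974928e-04,  6.76026970e-05]), 'joint_torque': array([ 7.86788187e-04, -3.81667113e+01, -3.60181618e+01,  9.79425931e-05,
        6.12532240e-03, -4.59115540e-06]), 'position': array([0.22574364, 0.47367267, 0.23049628]), 'ee_rot': array([-6.92879350e-01, -3.06380639e+00,  2.26230019e-03]), 'force': array([ 0.07816572, -0.28179234,  0.05969394]), 'wrist_torque': array([-0.00914706, -0.03379188,  0.04570745]), 'grasp_force': 0.0, 'opening': 0.08531642287076377}
top {'fx': 505.02306440744246, 'fy': 505.02306440744246, 'cx': 322.86605393668907, 'cy': 199.59384337175732, 'extrinsics': array([[ 0.00838877,  0.99936542, -0.03461785,  0.57085126],
       [-0.99989247,  0.00879955,  0.01173078, -0.01786535],
       [ 0.01202796,  0.03451572,  0.99933177,  1.00288478],
       [ 0.        ,  0.        ,  0.        ,  1.        ]])}
scene {'fx': 479.9148961264367, 'fy': 479.9148961264367, 'cx': 324.38180840730246, 'cy': 202.57938031822562, 'extrinsics': array([[-0.60884051, -0.65887671,  0.44180846,  1.02456196],
       [ 0.79323027, -0.49865401,  0.34947091,  0.31109121],
       [-0.00994868,  0.56322789,  0.82624171,  0.84627776],
       [ 0.        ,  0.        ,  0.        ,  1.        ]])}
```

View pics/top0.png

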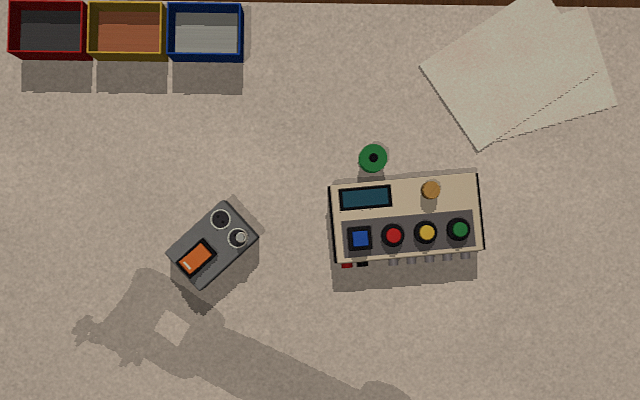

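View pics/scene0.png

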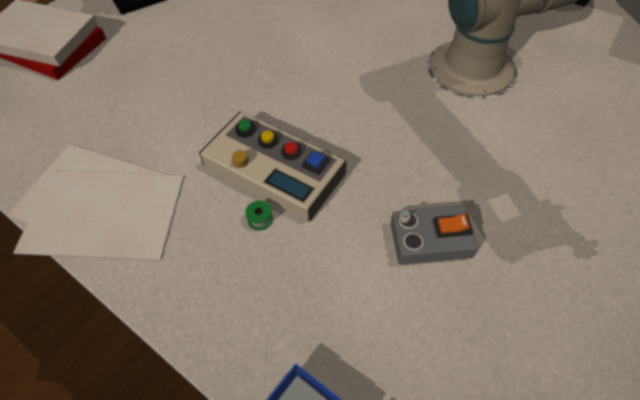

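The top view shows the controls left to right: blue (360,239), red (393,235), yellow (427,232), green (459,229). The mains box is near (212,245). Its orange rocker is at (197,258), with the white bar at its lower-left end and the outlets at the upper right. The scene view agrees.

```bash
cat > h.py <<'E'
import numpy as np, cv2
from plant import *
from scipy.spatial.transform import Rotation as R
def ray(c,uv,T):
    d=T[:3,:3]@np.array([(uv[0]-c["cx"])/c["fx"],-(uv[1]-c["cy"])/c["fy"],-1]);return T[:3,3],d
def plane(c,uv,z,T=None):
    o,d=ray(c,uv,c["extrinsics"] if T is None else T);return o+d*(z-o[2])/d[2]
def mask(f,h0,h1,smin,vmin=60):
    return cv2.inRange(cv2.cvtColor(f,cv2.COLOR_BGR2HSV),(h0,smin,vmin),(h1,255,255))
HUE=dict(blue=(105,125,120,100),red=(0,6,120,80),red2=(170,180,120,80),yellow=(18,32,120,120),green=(50,80,100,50),orange=(5,17,150,120))
def blobs(f,n,amin=60):
    cs=cv2.findContours(mask(f,*HUE[n]),cv2.RETR_EXTERNAL,cv2.CHAIN_APPROX_NONE)[0]
    return [(cv2.contourArea(k),*np.round(cv2.minAreaRect(k)[0],1),np.round(cv2.minAreaRect(k)[1],1),k) for k in cs if cv2.contourArea(k)>amin]
E
python3 - <<'E'
from h import *
Z=dict(blue=.074,red=.072,yellow=.072,green=.072,orange=.061)
for n in("top","scene"):
    c=read_camera(n)
    for k in Z:
        for b in blobs(c["frame"],k):
            print(n,k,b[:4],plane(c,b[1:3],Z[k]).round(4))
            if k=="orange": print([plane(c,p,Z[k]).round(4)[:2] for p in cv2.boxPoints(cv2.minAreaRect(b[4]))])
E
```

```text
top blue (182.0, np.float64(360.0), np.float64(238.0), array([14., 14.])) [ 0.533  -0.0976  0.074 ]
top blue (66.5, np.float64(202.9), np.float64(27.8), array([73.7, 51.5])) [0.9203 0.1967 0.074 ]
top red (154.0, np.float64(393.0), np.float64(235.0), array([14., 14.])) [ 0.5389 -0.1586  0.072 ]
top red (194.0, np.float64(44.5), np.float64(26.0), array([52., 75.])) [0.9206 0.4901 0.072 ]
top yellow (144.5, np.float64(426.5), np.float64(232.0), array([14., 13.])) [ 0.545  -0.2205  0.072 ]
top yellow (3748.0, np.float64(123.7), np.float64(26.7), array([74.6, 52.1])) [0.9212 0.3439 0.072 ]
top green (156.5, np.float64(460.0), np.float64(229.0), array([14., 14.])) [ 0.551  -0.2825  0.072 ]
top green (589.5, np.float64(372.2), np.float64(158.3), array([26.2, 28.3])) [ 0.6804 -0.1195  0.072 ]
top orange (434.0, np.float64(194.8), np.float64(258.1), array([16.2, 29.2])) [0.4929 0.2075 0.061 ]
[array([0.4865, 0.2375]), array([0.5219, 0.1972]), array([0.4994, 0.1773]), array([0.4641, 0.2177])]
top orange (164.0, np.float64(431.5), np.float64(189.5), array([15., 15.])) [ 0.6242 -0.2322  0.061 ]
[... 633 characters left out ...]
 np.float64(28.7), np.float64(63.2), array([61., 12.])) [ 0.7202 -0.8482  0.072 ]
scene yellow (126.0, np.float64(238.5), np.float64(156.0), array([11.2, 15.2])) [ 0.6254 -0.2319  0.072 ]
scene yellow (87.0, np.float64(266.5), np.float64(136.0), array([10., 11.])) [ 0.5479 -0.2221  0.072 ]
scene green (551.0, np.float64(258.5), np.float64(214.5), array([27., 25.])) [ 0.709  -0.1005  0.072 ]
scene green (101.5, np.float64(244.0), np.float64(125.5), array([11., 12.])) [ 0.5545 -0.2821  0.072 ]
scene orange (369.0, np.float64(453.5), np.float64(223.4), array([15.5, 28.2])) [0.4936 0.2058 0.061 ]
[array([0.5018, 0.1768]), array([0.4582, 0.2132]), array([0.4855, 0.2343]), array([0.528 , 0.1985])]
```

```bash
cat >> h.py <<'E'
def delta(p,o=None):
    o=o or get_obs();M=R.from_rotvec(o["ee_rot"]);return (M.inv().apply(np.array(p)-o["position"])*100).round(2)
E
python3 - <<'E'
from h import *
M=R.from_rotvec(get_obs()["ee_rot"]);print(M.as_matrix().round(3))
print(delta([.480,.2227,.12]))
E
```

```text
[[-0.903  0.43  -0.   ]
 [ 0.43   0.903 -0.001]
 [ 0.    -0.001 -1.   ]]
[-33.75 -11.72  11.09]
```

```bash
python3 -m inch '[-5.6,-2,0,0,0,0.13,1, -11.2,-4,0,0,0,0.26,1, -16.8,-6,0,0,0,0.4,1, -22.4,-8,0,0,0,0.4,1, -28,-10,2,0,0,0.4,1, -33.75,-11.7,5,0,0,0.4,1, -33.75,-11.7,9,0,0,0.4,1, -33.75,-11.7,11,0,0,0.4,1]'
python3 - <<'E'
from h import *
o=get_obs();print(o["position"],R.from_rotvec(o["ee_rot"]).as_matrix().round(3),o["clock"])
c=read_camera("wrist");cv2.imwrite("pics/w1.png",c["frame"]);print(c["tool_from_camera"].round(3))
T=np.eye(4);T[:3,:3]=R.from_rotvec(o["ee_rot"]).as_matrix();T[:3,3]=o["position"];T=T@c["tool_from_camera"]
for b in blobs(c["frame"],"orange"): print(b[:4],[plane(c,p,.061,T).round(4)[:2] for p in cv2.boxPoints(cv2.minAreaRect(b[4]))])
print(delta([.480,.2227,.072]))
E
```

```text
clock: 1.2
position: [0.4796, 0.2217, 0.1183]
ee_rot: [-1.289, -2.861, 0.005]
force: [0.3, 0.1, 0.3]
opening: -0.0
grasp_force: 0.0
[0.47959877 0.22171811 0.11825085] [[-0.662  0.749 -0.004]
 [ 0.749  0.662 -0.001]
 [ 0.002 -0.004 -1.   ]] 1.2
[[-0.001  0.96   0.281  0.071]
 [ 1.     0.001  0.     0.001]
 [ 0.     0.281 -0.96  -0.142]
 [ 0.     0.     0.     1.   ]]
(1252.5, np.float64(316.5), np.float64(227.5), array([37., 43.])) [array([0.4651, 0.2153]), array([0.4873, 0.2349]), array([0.5061, 0.2144]), array([0.4831, 0.194 ])]
[-0.04  0.2   4.42]
```

View pics/w1.png

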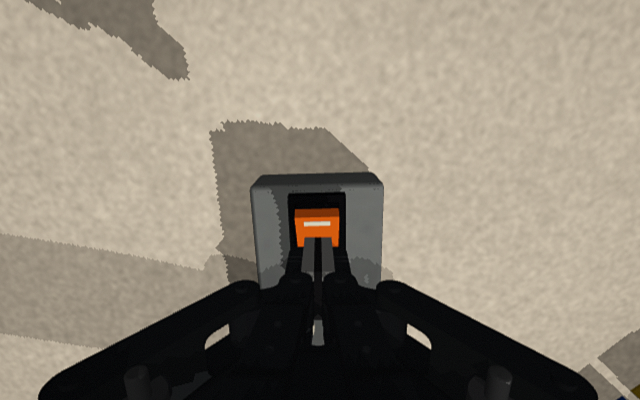

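The wrist view shows the shut fingers (columns 303–335) squarely over the orange face (295–340), with the white bar at row 224. Pressing now.

```bash
python3 -m inch '[0,0.1,3,0,0,0,1, 0,0.1,4.6,0,0,0,1, 0,0.1,5.1,0,0,0,1, 0,0.1,5.5,0,0,0,1, 0,0.1,5.9,0,0,0,1, 0,0.1,6.2,0,0,0,1, 0,0.1,6.3,0,0,0,1, 0,0.1,6.3,0,0,0,1]'
```

```text
clock: 2.25
position: [0.4813, 0.2238, 0.0584]
ee_rot: [1.288, 2.865, 0.001]
force: [0.4, 1.5, 2.1]
opening: 0.0004
grasp_force: 1.0
```

```bash
python3 -m inch '[0,0,0.1,0,0,0,1, 0,0,0.2,0,0,0,1, 0,0,0.3,0,0,0,1, 0,0,0.4,0,0,0,1, 0,0,0.4,0,0,0,1, 0,0,0.4,0,0,0,1, 0,0,0.4,0,0,0,1, 0,0,0.4,0,0,0,1]'
```

```text
clock: 3.25
position: [0.4815, 0.2239, 0.0569]
ee_rot: [1.287, 2.864, 0.002]
force: [-7.1, -0.4, 18.4]
opening: 0.0001
grasp_force: 9.3
```

18 N at z = 0.057 means it is against its stop. I'll raise the arm and look.

```bash
python3 -m inch '[0,0,-1,0,0,0,1, 0,0,-4,0,0,0,1, 0,0,-8,0,0,0,1, 0,0,-10,0,0,0,1, 0,0,-10,0,0,0,1, 0,0,-10,0,0,0,1, 0,0,-10,0,0,0,1, 0,0,-10,0,0,0,1]'
python3 - <<'E'
from h import *
o=get_obs();c=read_camera("wrist");s=read_camera("scene")
cv2.imwrite("pics/r2.png",np.hstack([cv2.resize(c["frame"],(480,300)),cv2.resize(s["frame"][170:290,360:520],(320,240))[:300] if 0 else cv2.copyMakeBorder(cv2.resize(s["frame"][170:290,360:520],(320,240)),0,60,0,0,0)]))
d=delta([.534,-.0985,.12]);print(o["position"],d)
E
```

```text
clock: 4.25
position: [0.4806, 0.2236, 0.1533]
ee_rot: [-1.288, -2.864, 0.002]
force: [-0.2, -1.0, -0.7]
opening: -0.0002
grasp_force: 0.0
[0.48061366 0.22359947 0.15333541] [-27.63 -17.41   3.39]
```

View pics/r2.png

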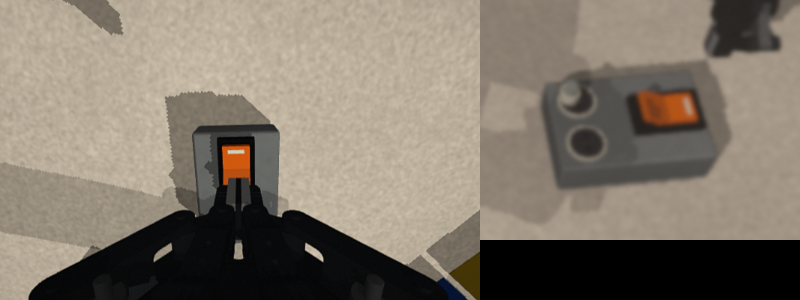

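The rocker is now over: its outlet-side half stands up and the white-bar half lies level. Next is the blue key, turning the tool to match the console.

```bash
python3 -m inch '[-4.6,-2.9,0,0,0,-0.16,1, -9.2,-5.8,0,0,0,-0.32,1, -13.8,-8.7,0,0,0,-0.48,1, -18.4,-11.6,0,0,0,-0.64,1, -23,-14.5,0,0,0,-0.8,1, -27.6,-17.4,0,0,0,-0.94,1, -27.6,-17.4,2,0,0,-0.94,1, -27.6,-17.4,2,0,0,-0.94,1]'
python3 - <<'E'
from h import *
o=get_obs();print(o["position"],R.from_rotvec(o["ee_rot"]).as_matrix().round(3),o["clock"])
c=read_camera("wrist");cv2.imwrite("pics/w3.png",c["frame"])
T=np.eye(4);T[:3,:3]=R.from_rotvec(o["ee_rot"]).as_matrix();T[:3,3]=o["position"];T=T@c["tool_from_camera"]
for n in("blue","red"):
  for b in blobs(c["frame"],n): print(n,b[:4],plane(c,b[1:3],.074,T).round(4),[plane(c,p,.074,T).round(4)[:2] for p in cv2.boxPoints(cv2.minAreaRect(b[4]))])
print(delta([.534,-.0985,.074]))
E
```

```text
clock: 5.35
position: [0.533, -0.0984, 0.1325]
ee_rot: [0.148, -3.135, -0.002]
force: [0.4, 0.3, 0.7]
opening: 0.0004
grasp_force: 0.0
[ 0.53303997 -0.09835002  0.13248558] [[-0.996 -0.094 -0.004]
 [-0.094  0.996  0.001]
 [ 0.004  0.001 -1.   ]] 5.35
blue (1381.5, np.float64(315.0), np.float64(214.5), array([37., 38.])) [ 0.5331 -0.0999  0.074 ] [array([ 0.521 , -0.1141]), array([ 0.5186, -0.0882]), array([ 0.5457, -0.0852]), array([ 0.5482, -0.1121])]
red (1117.0, np.float64(228.1), np.float64(213.7), array([38., 38.])) [ 0.5382 -0.1603  0.074 ] [array([ 0.5336, -0.1779]), array([ 0.5192, -0.1547]), array([ 0.5428, -0.1424]), array([ 0.558 , -0.1661])]
red (346.0, np.float64(348.5), np.float64(137.5), array([13., 27.])) [ 0.4784 -0.0831  0.074 ] [array([ 0.4752, -0.0923]), array([ 0.4735, -0.0749]), array([ 0.4818, -0.0738]), array([ 0.4834, -0.0914])]
[-0.04 -0.06  5.97]
```

View pics/w3.png

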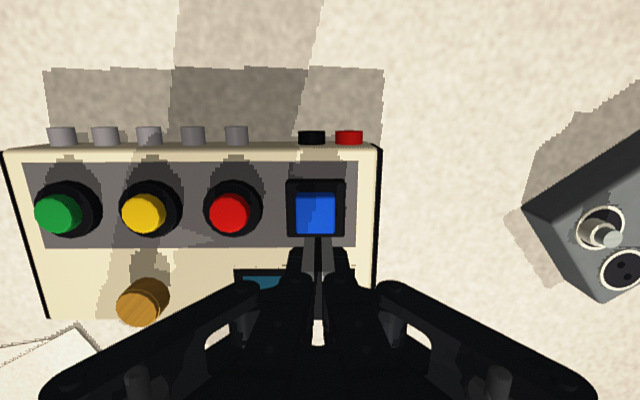

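The blue key at (315,214) lies directly under the fingers. Pressing.

```bash
python3 -m inch '[0,-0.1,3.5,0,0,0,1, 0,-0.1,5.5,0,0,0,1, 0,-0.1,5.9,0,0,0,1, 0,-0.1,6.2,0,0,0,1, 0,-0.1,6.5,0,0,0,1, 0,-0.1,6.8,0,0,0,1, 0,-0.1,7,0,0,0,1, 0,-0.1,7,0,0,0,1]'
```

```text
clock: 6.4
position: [0.5349, -0.0989, 0.0659]
ee_rot: [-0.15, 3.136, 0.0]
force: [-2.6, 4.1, 10.4]
opening: 0.0
grasp_force: 5.1
```

```bash
python3 -m inch '[0,0,0.1,0,0,0,1, 0,0,0.2,0,0,0,1, 0,0,0.2,0,0,0,1, 0,0,0.2,0,0,0,1, 0,0,-2,0,0,0,1, 0,0,-5,0,0,0,1, 0,0,-6,0,0,0,1, 0,0,-6,0,0,0,1]'
python3 - <<'E'
from h import *
o=get_obs();print(o["position"])
c=read_camera("wrist");cv2.imwrite("pics/w4.png",c["frame"])
T=np.eye(4);T[:3,:3]=R.from_rotvec(o["ee_rot"]).as_matrix();T[:3,3]=o["position"];T=T@c["tool_from_camera"]
for n in("blue","green"):
  for b in blobs(c["frame"],n): print(n,b[:4],plane(c,b[1:3],.072,T).round(4),[plane(c,p,.066,T).round(4)[:2] for p in cv2.boxPoints(cv2.minAreaRect(b[4]))] if n=="blue" else "")
print(delta([.5525,-.282,.13]))
E
```

```text
clock: 7.4
position: [0.5343, -0.0993, 0.1242]
ee_rot: [-0.149, 3.137, -0.001]
force: [-0.3, -0.0, -0.8]
opening: 0.0001
grasp_force: 0.0
[ 0.53427677 -0.09934774  0.12421612]
blue (1364.0, np.float64(316.5), np.float64(212.5), array([37., 39.])) [ 0.5309 -0.1003  0.072 ] [array([ 0.5209, -0.1146]), array([ 0.5184, -0.0881]), array([ 0.5454, -0.0851]), array([ 0.548 , -0.1126])]
green (1504.5, np.float64(49.2), np.float64(215.4), array([40.3, 48.3])) [ 0.55   -0.2802  0.072 ] 
[ -0.12 -18.38  -0.68]
```

View pics/w4.png

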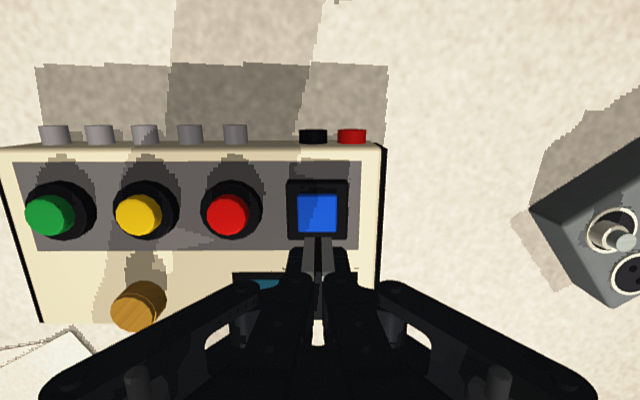

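The blue key (316,212) now sits lower in its housing, and its edges measure 27 mm on the z = 0.066 plane, so it is in. Next is green, at (49,215).

```bash
python3 -m inch '[0,-4,-1,0,0,0,1, 0,-8,-1,0,0,0,1, 0,-12,-1,0,0,0,1, -0.1,-16,-0.7,0,0,0,1, -0.1,-18.3,-0.7,0,0,0,1, -0.1,-18.3,-0.7,0,0,0,1, -0.1,-18.3,-0.7,0,0,0,1, -0.1,-18.3,-0.7,0,0,0,1]'
python3 - <<'E'
from h import *
o=get_obs()
c=read_camera("wrist");cv2.imwrite("pics/w5.png",c["frame"])
T=np.eye(4);T[:3,:3]=R.from_rotvec(o["ee_rot"]).as_matrix();T[:3,3]=o["position"];T=T@c["tool_from_camera"]
for b in blobs(c["frame"],"green"): print(b[:4],plane(c,b[1:3],.072,T).round(4))
print(delta([.5525,-.282,.072]))
E
```

```text
clock: 8.45
position: [0.5526, -0.2801, 0.131]
ee_rot: [0.151, -3.138, -0.001]
force: [-0.0, -0.9, 1.0]
opening: 0.0003
grasp_force: 0.0
(1126.0, np.float64(310.5), np.float64(211.5), array([39., 37.])) [ 0.5512 -0.2851  0.072 ]
[ 0.03 -0.18  5.92]
```

```bash
python3 -m inch '[0,-0.3,3.5,0,0,0,1, 0,-0.3,5.5,0,0,0,1, 0,-0.3,6,0,0,0,1, 0,-0.3,6.4,0,0,0,1, 0,-0.3,6.7,0,0,0,1, 0,-0.3,6.9,0,0,0,1, 0,-0.3,6.9,0,0,0,1, 0,-0.3,6.9,0,0,0,1]'
```

```text
clock: 9.5
position: [0.5534, -0.2843, 0.0659]
ee_rot: [-0.15, 3.136, -0.001]
force: [-7.3, 6.2, 16.4]
opening: 0.0002
grasp_force: 8.1
```

16 N with the tip at z = 0.066, so the green button is fully in. Retracting and checking.

```bash
python3 -m inch '[0,0,-1,0,0,0,1, 0,0,-4,0,0,0,1, 0,0,-8,0,0,0,1, 0,0,-12,0,0,0,1, 0,0,-14,0,0,0,1, 0,0,-14,0,0,0,1, 0,0,-14,0,0,0,1, 0,0,-14,0,0,0,1]'
python3 - <<'E'
from h import *
a=cv2.imread("pics/scene0.png");s=read_camera("scene")["frame"]
cv2.imwrite("pics/s6.png",np.vstack([cv2.resize(k[90:280,180:520],(680,380))[:, :] [40:330] for k in(a,s)]))
E
```

```text
clock: 10.5
position: [0.5524, -0.284, 0.2005]
ee_rot: [0.149, -3.136, -0.002]
force: [1.9, -0.2, 0.6]
opening: 0.0002
grasp_force: 0.0
```

View pics/s6.png

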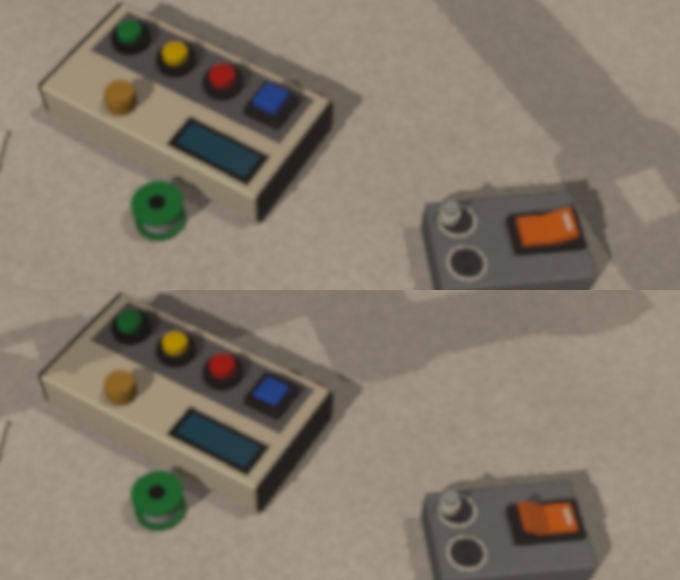

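The before/after crops show the rocker over, the blue key lower and the green button back out. The tin, adapter and spool have not moved.

```bash
python3 -c "
from plant import *
print(sign_off())"
```

```text
the job is handed in; nothing more can be done
None
```

I pushed the rocker over, then the blue key in, then pressed and released the green button, and handed the job in at about 10.5 s; the last picture showed the loose things unmoved, but no verdict came back.

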